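Reassemble the washed dust-cup unit of a hand vacuum

TASK

The parts of the hand vacuum's dust cup have been washed and stand drying about the worktop: put the unit back together in the clear cup, one part at a time from the inside out - first the steel mesh strainer into the cup, then the grey funnel into the strainer, then the pleated filter into the funnel, and last the cover with the grip bar on top of the filter. Each part must sit level and fully home on the one below; let go of everything and leave the motor unit, soap bottle, drainer and brush where they are.

Things in the scene. Friction and masses are not known exactly. Their poses are not given: they have to be found in the camera images.
- cup: Target: clear round dust cup, open at the top, clipped upright in a heavy round black stand (92 mm diameter, 10 high); it stands fast. Outside diameter 68, mouth 63, flat rim 95 above the worktop, inner floor at 14. Origin on its axis at the worktop, z up.
- strainer: Loose steel mesh tube, 90 g, upright, open on top, 82 mm tall. Outside diameter 55, mouth 50, foot tapered to 45 over the lowest 7. Dark flange of diameter 70 at heights 66 to 70; the tube above it (70 to 82) is the grip collar. The flange rests on the cup's rim. Origin on its axis at the underside, z up; home: origin 29 above the cup's, collar top 111.
- funnel: Loose grey funnel, 70 g, upright on its small end, 62 mm tall. Hollow taper, diameter 26 at the foot to 43; flange of diameter 64 at heights 46 to 50; grip collar of diameter 52 (inside 44) at 50 to 62; bore 39 at height 50, narrowing down. The flange rests on the strainer's collar. Origin on its axis at the underside, z up; home: origin 65 above the cup's, collar top 127.
- filter: Loose filter, 50 g, upright on its small end, 44 mm tall. White pleated body, diameter 24 at the foot to 32; dark flange of diameter 60 at heights 28 to 32; grip collar of diameter 48 (inside 40) at 32 to 44, white radial pleats seen inside it. The flange rests on the funnel's collar. Origin on its axis at the underside, z up; home: origin 99 above the cup's, collar top 143.
- cover: Loose cover, 50 g, upright on its spigot (diameter 32, height 6). Grey disc of diameter 56 at heights 6 to 14; on it a dark grip bar 48 mm long (own x), 18 wide (own y), at 14 to 30. The spigot drops into the filter's collar, the disc rests on it; any yaw will do. Origin on its axis at the underside, z up; home: origin 137 above the cup's.
- motor_unit: Bystander, leave alone: the vacuum's grey motor unit with a dark handle, lying along its own y, 290 long, 68 thick, top at 74. Origin under the middle of its 150 long barrel, handle towards its +y.
- soap_bottle: Bystander, leave alone: amber soap bottle with a black pump, 66 diameter, 185 tall. Origin under its middle.
- drainer: Bystander, leave alone: perforated round steel drainer, open at the top, 110 diameter, 125 tall. Origin under its middle.
- brush: Bystander, leave alone: small brush lying along its own x, 190 long. Origin near its middle, on the worktop.
Mind the look-alikes: they are no part of the job. What is shaped like the cover but purple is not meant. Leave any purple look-alike of the filter alone.

How it is judged:
On the way, in this order (a step that is already met when the one before it is completed fails the run):
1. the strainer hangs by its rim in the cup (and what is below it is still home) (z of strainer in the frame of cup between 0.026 and 0.032 m and horizontal distance between strainer and cup below 0.007 m and angle between strainer's own z axis and vertical below 0.07 rad), for 0.2 s.
2. the funnel is fully home in the strainer (and what is below it is still home) (all of step 1 and z of funnel in the frame of cup between 0.062 and 0.068 m and horizontal distance between funnel and strainer below 0.007 m and angle between funnel's own z axis and vertical below 0.07 rad), for 0.2 s.
3. the filter is fully home in the funnel (and what is below it is still home) (all of step 2 and z of filter in the frame of cup between 0.096 and 0.102 m and horizontal distance between filter and funnel below 0.007 m and angle between filter's own z axis and vertical below 0.07 rad), for 0.2 s.
4. the cover is fully home on the filter (and what is below it is still home) (all of step 3 and z of cover in the frame of cup between 0.134 and 0.14 m and horizontal distance between cover and filter below 0.007 m and angle between cover's own z axis and vertical below 0.07 rad), for 0.2 s.
At the end, for the whole second after the job is handed in: Strainer, funnel, filter and cover are nested in this order in the cup: each one's origin within 3 mm of its home height over the cup's (29, 65, 99 and 137 mm), within 7 mm sideways of the axis of the part below, upright within 0.07 rad, at rest (under 10 mm/s and 0.1 rad/s) and released (all of step 4 and linear speed of each of strainer, funnel, filter, cover below 0.01 m/s and angular speed of each of strainer, funnel, filter, cover below 0.1 rad/s); the robot touches nothing.
It fails at once if the motor unit, soap bottle, drainer or brush is shifted more than 30 mm (distance of any of motor_unit, soap_bottle, drainer, brush from where it was at the start of the episode above 0.03 m).
It also fails if it takes over 128 s, if anything falls off the work surface, if the arm or the gripper's body presses on something with over 40 N, if the wrist force passes 120 N, or if a joint passes its speed limit or range.

ROBOT

A 7-joint arm with a two-finger parallel gripper is mounted at the origin on the work surface. World frame = base frame: x ahead of the robot, y to its left, z up, the work surface at z = 0. Lengths are in m, angles in rad, forces in N, time in s.
With the tool pointing down it reaches from about 0.35 to 0.9 m from the base axis. Payload 19.9 kg.
Tool frame: the origin (TCP) lies at the very end of the fingers, on their centre line; the grasp point (between the pads) lies 19 mm behind it (manip.grasp_offset is the distance from the TCP to the grasp point, in m); z points along the fingers, y is the line along which they close (so a half turn about z gives the same grasp; the last joint's range is limited). The gripper opens to 94 mm and grips with 3 to 60 N. Pads are 16 mm wide; open, the fingers measure 119 mm over their backs; the gripper's body (75 mm by 177 mm) begins 78 mm behind the grasp point.
Start: joints at [1.27, 0.417, -0.01, 1.614, 0.005, 1.111, -0.053], TCP at [0.161, -0.604, 0.185] pointing down, gripper open.
Joint ranges: [-2.81, 2.81], [-0.39, 2.02], [-1.27, 1.25], [0.06, 2.57], [-1.19, 4.33], [0.19, 2], [-2.82, 2.82]. Speed limits (rad/s): [1.89, 1.89, 2.39, 2.39, 3.01, 3.01, 3.01].

INTERFACE

Orientations are given as a 3x3 rotation matrix whose columns are the frame's x, y, z axes.
In Python, from plant import manip, vision, close_job gives the robot as it stands.
- The arm moves only by the shell command python3 -m pendant 'ROWS' [OPENING] [FORCE]. ROWS is a JSON object of lists of equal length, an entry for each row: "linear": the shift along the tool's x, y, z in mm, a list of three; "rotation": the turn, a rotation vector about the tool's x, y, z in degrees, a list of three. A call has 1 to 20 rows; each row shifts and turns the commanded pose from where the row before left it, along the tool's axes as they then stand; what a row does not reach is not made up. A row lasts 1/10 s, in which the tool goes at most 50 mm and 8.59 degrees, less where a joint would pass 70% of its speed; a pose out of reach is approached as far as the arm can. A call with a gripper value outside its range is refused whole. OPENING is the closure, from 0 (fully open) to 1 (shut), set as the call begins (- or left out, the last holds). The fingers move at their own pace and stop on an object; FORCE is the grip in N (left out, the last holds). Time passes only in rows, so rows that do not move let the fingers close. It gives the time, the measured TCP pose, the force, the opening and the grip force at its end, in the units of the state.
- manip.get_state(): the state, without advancing time (a new reading comes with each control period).
- vision.capture(name): name is "scene" or "top" or "wrist"; returns the picture (384x512x3 uint8, blue, green, red); there is no depth.
- vision.camera_params(name): a dict with "vertical_fov" (degrees; the focal length in pixels is half the picture's height over the tangent of half this angle, whatever the lens; pixels are square), "cx", "cy" (the principal point, pixels), "k1" (the pictures are not rectified: a ray, as slopes to the right and down, at radius r is drawn at 1 + k1 r^2 times it, then the intrinsics apply), "pose" (4x4, takes a point from camera to world coordinates); the wrist camera has in their place "T_tool_cam" (4x4, takes a point from camera to tool coordinates, whose origin is the TCP and whose axes are the flange's). Camera axes: x right, y down, z forward; pixel columns grow to the right and rows downward; lengths in m; the calibration is good to about 2 mm. A picture is of the moment at which its call begins: read the wrist's pose just before it. camera_params takes no time and is no camera call.
- close_job(): hands the job in; it is judged then, once.
The state is a dict: "clock": time; "qpos": joint angles; "joint_velocities": joint speeds; "tau": joint torques, N m; "eef_pos": TCP position; "tool_rot": TCP orientation; "wrist_force": force on the tool from outside, world axes, zero at the start; "moment": the same for the moment, N m; "grip_width": finger opening in m; "gripper_force": force on a finger pad.
Only numpy, scipy, OpenCV 4.12 (cv2) and the standard library are available. Lean on these libraries where they do the work, as an engineer would, in place of code of your own. Each camera call takes 0.05 s, during which the arm holds its last target. There are 200 camera calls.

## Working session

There is one attempt and no reset: what is moved stays moved. The work goes in short steps, Python scripts to look and compute and a shell command to move; the robot and the scene stay as the last step left them, time stands still between calls to the robot, and variables do not carry over. Pictures are saved under pics/ and viewed, at most 14 in all, crops included, and the job is handed in when it is done.

```bash
ls; mkdir -p pics; python3 - <<'E'
from plant import manip, vision
import cv2,numpy as np
s=manip.get_state();print(s['clock'],s['eef_pos'],s['tool_rot'],s['grip_width'],manip.grasp_offset)
a=vision.capture("scene");b=vision.capture("top")
cv2.imwrite("pics/scene.png",cv2.resize(a,(800,600)));cv2.imwrite("pics/top.png",cv2.resize(b,(800,600)))
cv2.imwrite("scene_raw.png",a);cv2.imwrite("top_raw.png",b)
for n in("scene","top","wrist"):print(n,vision.camera_params(n))
E
```

```text
pics
0.0 [ 0.16045023 -0.60366223  0.18474654] [[ 9.66436054e-01  2.56906999e-01 -3.82971356e-04]
 [ 2.56907269e-01 -9.66435446e-01  1.08772999e-03]
 [-9.06716461e-05 -1.14960960e-03 -9.99999335e-01]] 0.09348969617446028 0.0188
scene {'vertical_fov': 43.570255663888744, 'cx': 250.39362813544278, 'cy': 185.6199386850607, 'k1': -0.041718832487662894, 'pose': array([[ 0.86517362,  0.36931145, -0.33923983,  1.2047056 ],
       [ 0.50146718, -0.64025103,  0.58190144, -1.00571121],
       [-0.00229578, -0.67356342, -0.73912587,  1.3157697 ],
       [ 0.        ,  0.        ,  0.        ,  1.        ]])}
top {'vertical_fov': 56.21862983479859, 'cx': 253.0050510959991, 'cy': 194.63959361006698, 'k1': 0.006543251638530335, 'pose': array([[ 0.02704473, -0.9862781 ,  0.16286219,  0.4190761 ],
       [-0.99960869, -0.02784723, -0.00264617,  0.01368343],
       [ 0.00714512, -0.16272689, -0.98664528,  1.25416775],
       [ 0.        ,  0.        ,  0.        ,  1.        ]])}
wrist {'vertical_fov': 71.09942230806823, 'cx': 259.59847121198567, 'cy': 189.055984398819, 'k1': -0.023248234980315714, 'T_tool_cam': array([[-1.66608043e-04, -9.74086666e-01, -2.26175019e-01,
         6.59489601e-02],
       [ 9.99999950e-01, -2.23260105e-04,  2.24899536e-04,
        -1.01346863e-03],
       [-2.69567498e-04, -2.26174971e-01,  9.74086654e-01,
        -2.00257449e-01],
       [ 0.00000000e+00,  0.00000000e+00,  0.00000000e+00,
         1.00000000e+00]])}
```

View pics/scene.png

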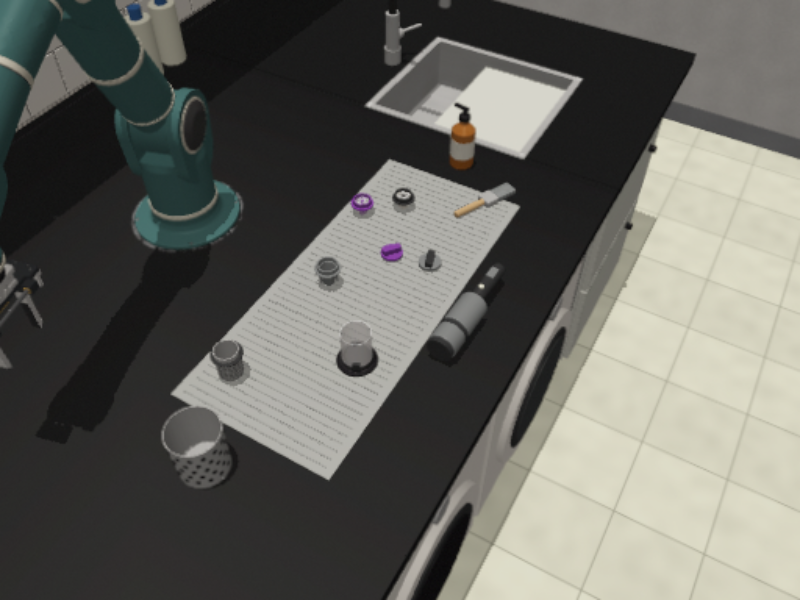

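View pics/top.png

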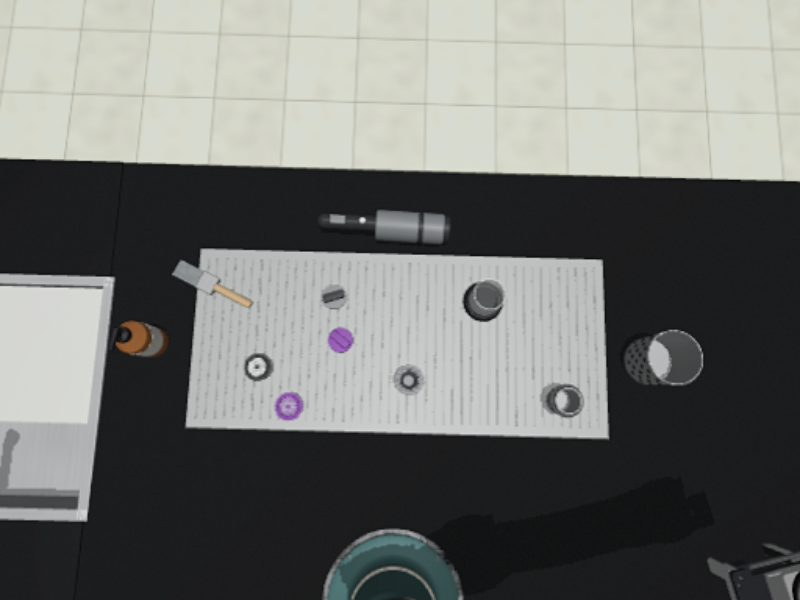

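The scene shows, in top-picture pixels (800x600):
- cup (487,295)
- strainer (567,401)
- funnel (408,379)
- two filter-like parts: dark and white at (257,367), purple at (289,405). The dark and white one fits.
- two cover-like parts: grey with a dark bar at (333,297), purple at (340,340). The grey one fits.

```bash
cat > h.py <<'E'
import cv2,numpy as np
from plant import manip,vision
def ray(n,u,v,st=None):
    c=vision.camera_params(n);f=192/np.tan(np.radians(c['vertical_fov']/2))
    d=np.array([(u-c['cx'])/f,(v-c['cy'])/f]);p=d.copy()
    for _ in range(10):p=d/(1+c['k1']*(p@p))
    if n=='wrist':
        T=np.eye(4);T[:3,:3]=st['tool_rot'];T[:3,3]=st['eef_pos'];T=T@c['T_tool_cam']
    else:T=c['pose']
    return T[:3,3],T[:3,:3]@np.r_[p,1]
def plane(n,u,v,z,st=None):
    o,d=ray(n,u,v,st);return (o+d*(z-o[2])/d[2])
def shift(xy,z=None):
    """tool-frame mm from present TCP to world xy,z"""
    s=manip.get_state();p=np.array(s['eef_pos']);t=np.r_[xy[:2],p[2] if z is None else z]
    return np.round(np.array(s['tool_rot']).T@(t-p)*1000,1)
E
python3 - <<'E'
from h import *
import numpy as np
k=.64
T={'cup':(487,295,.095),'strainer':(567,401,.082),'funnel':(408,379,.062),'filter':(257,367,.044),'cover':(333,296,.03),'pfilter':(289,405,.044),'pcover':(340,340,.03)}
S={'cup':(356,332),'strainer':(227,350),'funnel':(328,265),'filter':(403,195),'cover':(430,256),'pfilter':(362,201),'pcover':(392,250)}
for n in T:
    u,v,z=T[n];print(n,plane('top',u*k,v*k,z).round(3),plane('scene',S[n][0]*k,S[n][1]*k,z).round(3))
print(plane('top',567*k,401*k,.082),shift(plane('top',567*k,401*k,.082)))
i=cv2.imread('top_raw.png')
a=cv2.resize(i[170:280,140:260],None,fx=5,fy=5,interpolation=cv2.INTER_CUBIC);cv2.imwrite('pics/crop1.png',a)
E
```

```text
cup [ 0.635 -0.181  0.095] [ 0.64  -0.184  0.095]
strainer [ 0.42  -0.348  0.082] [ 0.427 -0.351  0.082]
funnel [ 0.457 -0.021  0.062] [ 0.462 -0.024  0.062]
filter [0.474 0.303 0.044] [0.48  0.299 0.044]
cover [0.635 0.149 0.03 ] [0.64 0.15 0.03]
pfilter [0.396 0.23  0.044] [0.4   0.226 0.044]
pcover [0.538 0.129 0.03 ] [0.55  0.122 0.03 ]
[ 0.42039151 -0.34839583  0.082     ] [ 3.168e+02 -1.799e+02  2.000e-01]
```

View pics/crop1.png

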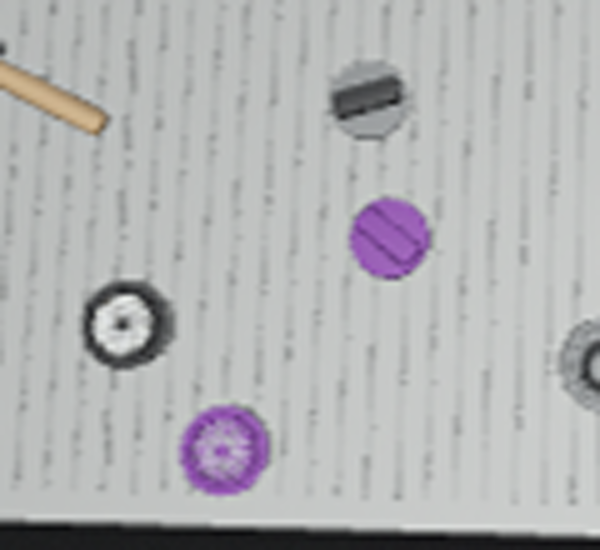

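Crop: the dark-ringed white filter is at crop (127,324), and the grey cover with the dark bar at (369,98). The purple ones at (390,238) and (225,450) are the decoys. First move is to go above the strainer.

```bash
python3 -m pendant '{"linear":[[40,-22,0],[40,-22,0],[40,-22,0],[40,-22,0],[40,-22,0],[40,-22,0],[40,-22,0],[39,-22,0],[0,0,0],[0,0,0]],"rotation":[[0,0,0],[0,0,0],[0,0,0],[0,0,0],[0,0,0],[0,0,0],[0,0,0],[0,0,0],[0,0,0],[0,0,0]]}' 0 20
cat >> h.py <<'E'
def look(n,cam='wrist'):
    s=manip.get_state();a=vision.capture(cam);cv2.imwrite(f'{n}_raw.png',a);cv2.imwrite(f'pics/{n}.png',cv2.resize(a,(800,600)))
    return s,a
E
python3 - <<'E'
from h import *
s,a=look('w1');print(s['eef_pos'],shift([.423,-.35]))
E
```

```text
clock: 1.1
eef_pos: [0.4239, -0.3514, 0.1851]
tool_rot: [[0.966, 0.259, -0.0], [0.259, -0.966, 0.0], [-0.0, -0.0, -1.0]]
wrist_force: [-0.1, -1.0, 0.5]
grip_width: 0.0938
gripper_force: 0.0
[ 0.42391912 -0.35136983  0.18507456] [ 0.5 -2.3  0. ]
```

View pics/w1.png

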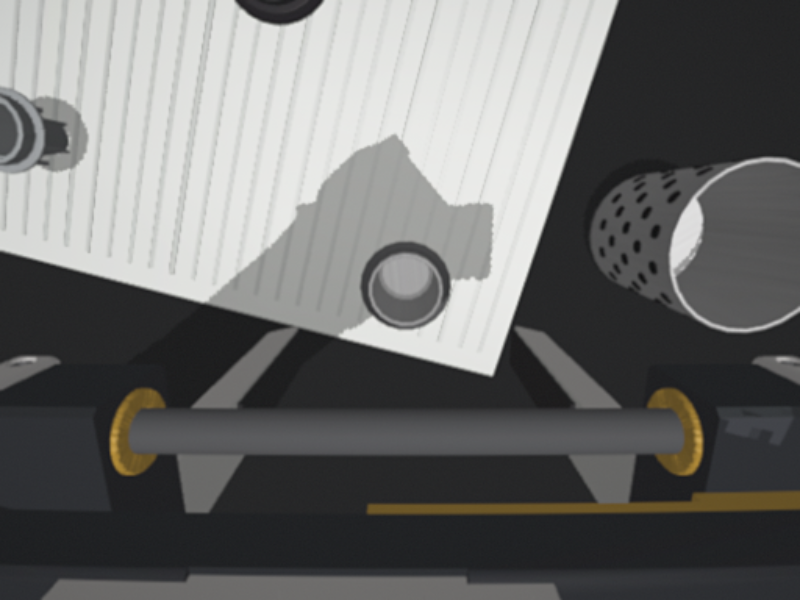

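Wrist view: the strainer's flange is at about (405.5,284.5), with its rim inside it. The drainer is to the right, and the funnel and cup are at the upper left.

```bash
python3 - <<'E'
from h import *
s=manip.get_state()
for u,v,z in((405.5,284.5,.069),(405.5,287,.082)):
    p=plane('wrist',u*.64,v*.64,z,s);print(p,shift(p,.073))
print(plane('wrist',28*.64,130*.64,.06,s))
E
```

```text
[ 0.423811   -0.35105397  0.069     ] [  1.1  -1.  112.1]
[ 0.42457468 -0.35085508  0.082     ] [  1.9  -1.  112.1]
[ 0.46358652 -0.04959248  0.06      ]
```

```bash
python3 -m pendant '{"linear":[[1.5,-1,32],[0,0,32],[0,0,28],[0,0,20],[0,0,0],[0,0,0]],"rotation":[[0,0,0],[0,0,0],[0,0,0],[0,0,0],[0,0,0],[0,0,0]]}' 0 20
python3 -m pendant '{"linear":[[0,0,0],[0,0,0],[0,0,0],[0,0,0],[0,0,0],[0,0,0],[0,0,0],[0,0,0]],"rotation":[[0,0,0],[0,0,0],[0,0,0],[0,0,0],[0,0,0],[0,0,0],[0,0,0],[0,0,0]]}' 1 20
```

```text
clock: 1.75
eef_pos: [0.4242, -0.3515, 0.0738]
tool_rot: [[0.967, 0.255, -0.0], [0.255, -0.967, -0.0], [-0.0, -0.0, -1.0]]
wrist_force: [0.0, 0.4, 0.2]
grip_width: 0.0941
gripper_force: 0.0
clock: 2.55
eef_pos: [0.4248, -0.3506, 0.0733]
tool_rot: [[0.966, 0.257, -0.0], [0.257, -0.966, 0.0], [-0.0, -0.0, -1.0]]
wrist_force: [-0.7, 0.2, 0.0]
grip_width: 0.0334
gripper_force: 0.0
```

```bash
python3 - <<'E'
from h import *
s,a=look('w2');print(s['eef_pos'],s['grip_width'],s['gripper_force']);b=vision.capture('scene');cv2.imwrite('pics/j.png',np.vstack([cv2.resize(a,(400,300)),cv2.resize(b[190:290,90:223],(400,300),interpolation=2)]))
E
```

```text
[ 0.42481243 -0.35058672  0.07329846] 0.03343736960621571 0.0
```

View pics/j.png

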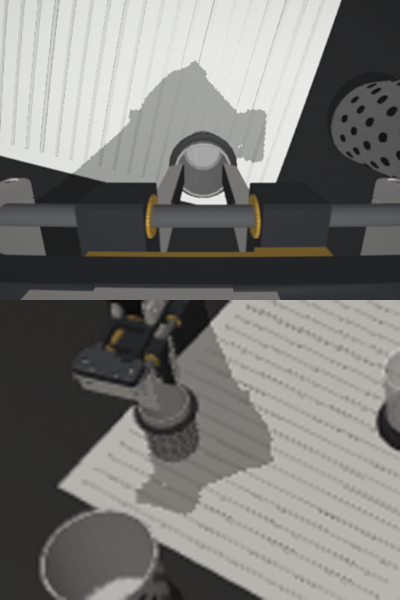

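The fingers closed on the near (-x) side of the strainer: it is now at wrist (406,312), ahead of the pads. I'll locate it again.

```bash
python3 - <<'E'
from h import *
s=manip.get_state()
for u,v,z in((404,322,.082),(406,310,.082),(406,308,.069)):
    p=plane('wrist',u*.64,v*.64,z,s);print(p,shift(p,.073))
b=vision.capture('scene');t=vision.capture('top');cv2.imwrite('t2.png',t)
a=cv2.imread('w2_raw.png')
cv2.imwrite('pics/j2.png',np.hstack([cv2.resize(a[150:260,190:330],(420,330),interpolation=2),cv2.resize(t[220:280,325:400],(380,330),interpolation=2)[:,:]])) 
E
```

```text
[ 0.43254374 -0.34671079  0.082     ] [ 8.5 -1.7  0.3]
[ 0.43849456 -0.34611273  0.082     ] [14.4 -0.8  0.3]
[ 0.43612251 -0.34675621  0.069     ] [11.9 -0.8  0.3]
```

View pics/j2.png

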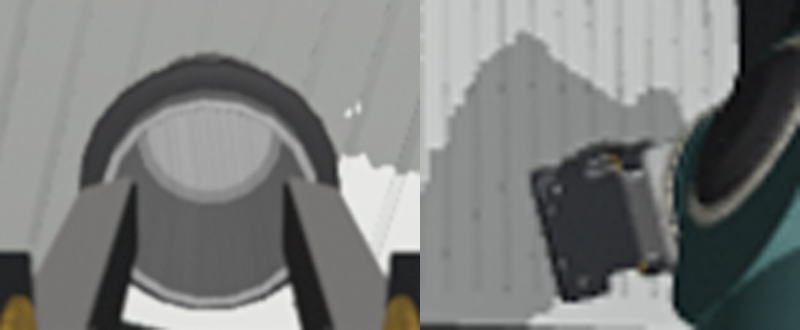

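```bash
python3 - <<'E'
from h import *
s=manip.get_state();print(s['clock'],s['grip_width'],s['gripper_force'],s['eef_pos'])
p=plane('wrist',260,216.7,.082,s);print(p,shift(p))
c=vision.camera_params('wrist');T=np.linalg.inv(c['T_tool_cam']);f=192/np.tan(np.radians(c['vertical_fov']/2))
def pr(q):
    x=T@np.r_[q,1];d=x[:2]/x[2];d=d*(1+c['k1']*d@d);return (f*d+[c['cx'],c['cy']]).round(1)
for z in(0,-.02,-.04):
  for x in(-.008,.008):print(z,x,pr([x,.0167,z]),pr([x,-.0167,z]),'open',pr([x,.047,z]),'w2 crop3',((pr([x,.0167,z])-[190,150])*3).round())
E
```

```text
2.75 0.01722725870879391 0.0 [ 0.42480085 -0.35059443  0.07329967]
[ 0.42480903 -0.34989913  0.082     ] [ 0.2 -0.7  0. ]
0 -0.008 [282. 223.] [239.7 223. ] open [320.4 222.9] w2 crop3 [276. 219.]
0 0.008 [282.4 203.4] [239.3 203.5] open [321.4 203.4] w2 crop3 [277. 160.]
-0.02 -0.008 [284.3 232.7] [237.6 232.7] open [326.5 232.6] w2 crop3 [283. 248.]
-0.02 0.008 [284.8 211.4] [237.2 211.4] open [327.8 211.3] w2 crop3 [284. 184.]
-0.04 -0.008 [287.1 244.6] [235.2 244.6] open [334.  244.5] w2 crop3 [291. 284.]
-0.04 0.008 [287.7 221.1] [234.6 221.1] open [335.6 221. ] w2 crop3 [293. 213.]
```

The strainer did not move. The fingers passed above it, so their ends sit about 15–20 mm higher than the nominal TCP (projected ends match −20 mm). I'll reopen, go lower and close again.

```bash
python3 -m pendant '{"linear":[[0,0,0],[0,0,0],[0,0,0],[0,0,0],[0,0,0],[0,0,0],[0,0,0],[0,0,0],[0,0,0],[0,0,0],[0,0,0],[0,0,8],[0,0,7],[0,0,0]],"rotation":[[0,0,0],[0,0,0],[0,0,0],[0,0,0],[0,0,0],[0,0,0],[0,0,0],[0,0,0],[0,0,0],[0,0,0],[0,0,0],[0,0,0],[0,0,0],[0,0,0]]}' 0 15
python3 -m pendant '{"linear":[[0,0,0],[0,0,0],[0,0,0],[0,0,0],[0,0,0],[0,0,0]],"rotation":[[0,0,0],[0,0,0],[0,0,0],[0,0,0],[0,0,0],[0,0,0]]}' 1 15
```

```text
clock: 4.15
eef_pos: [0.4242, -0.3501, 0.057]
tool_rot: [[0.966, 0.257, -0.002], [0.257, -0.966, 0.001], [-0.001, -0.002, -1.0]]
wrist_force: [-0.5, 0.9, -0.1]
grip_width: 0.094
gripper_force: 0.0
clock: 4.75
eef_pos: [0.4248, -0.3506, 0.0584]
tool_rot: [[0.966, 0.257, -0.0], [0.257, -0.966, 0.0], [-0.0, -0.0, -1.0]]
wrist_force: [0.4, -0.1, 1.2]
grip_width: 0.0548
gripper_force: 15.0
```

Width is 54.8 mm, so it is gripping the collar. Lift, and go short of the cup for a look.

```bash
python3 -m pendant '{"linear":[[0,0,-10],[0,0,-20],[0,0,-35],[0,0,-35],[0,0,-20],[15,-10,0],[30,-22,0],[35,-25,0],[35,-25,0],[25,-18,0],[10,-7,0],[0,0,0],[0,0,0]],"rotation":[[0,0,0],[0,0,0],[0,0,0],[0,0,0],[0,0,0],[0,0,0],[0,0,0],[0,0,0],[0,0,0],[0,0,0],[0,0,0],[0,0,0],[0,0,0]]}' - 15
python3 - <<'E'
from h import *
s,a=look('w3');print(s['eef_pos'],s['grip_width'])
E
```

```text
clock: 6.05
eef_pos: [0.5415, -0.2099, 0.1785]
tool_rot: [[0.967, 0.256, -0.0], [0.256, -0.967, -0.001], [-0.001, 0.0, -1.0]]
wrist_force: [-0.6, 0.0, 0.1]
grip_width: 0.0539
gripper_force: 15.0
[ 0.54152437 -0.20994894  0.17848247] 0.053926986903403515
```

View pics/w3.png

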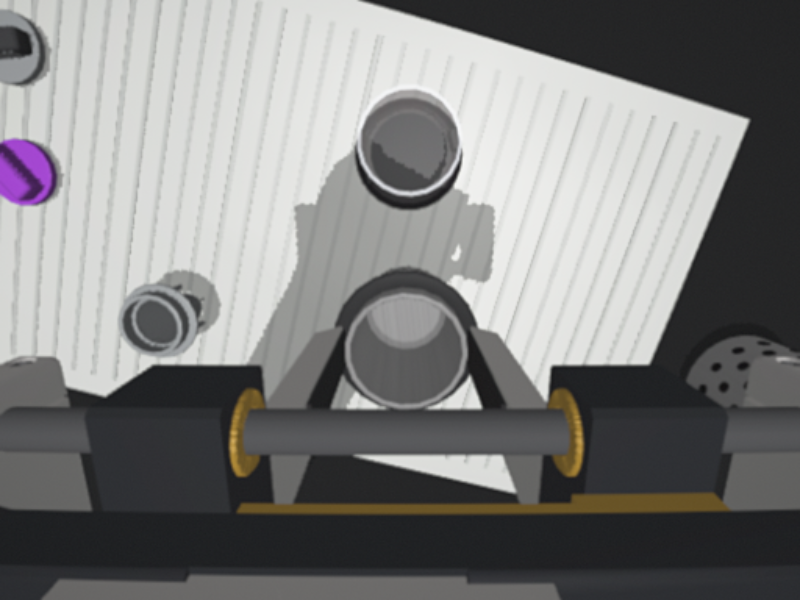

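The strainer is held upright, its rim centred at (406.5,350). The cup rim is centred at (409.5,142).

```bash
python3 - <<'E'
from h import *
s=manip.get_state()
c=plane('wrist',409.5*.64,142*.64,.095,s);r=plane('wrist',406.5*.64,350*.64,.202,s)
print(c,r,shift(r),shift(c),shift(c)-shift(r))
E
```

```text
[ 0.63945329 -0.186101    0.095     ] [ 0.54114132 -0.20976511  0.202     ] [-0.1 -0.6 -0. ] [ 1.01e+02  1.60e+00 -1.00e-01] [ 1.011e+02  2.200e+00 -1.000e-01]
```

```bash
python3 -m pendant '{"linear":[[20,2,0],[30,0,0],[30,0,0],[21,0,0],[0,0,0],[0,0,10],[0,0,20],[0,0,20],[0,0,20],[0,0,12],[0,0,4],[0,0,0],[0,0,0]],"rotation":[[0,0,0],[0,0,0],[0,0,0],[0,0,0],[0,0,0],[0,0,0],[0,0,0],[0,0,0],[0,0,0],[0,0,0],[0,0,0],[0,0,0],[0,0,0]]}' - 15
python3 -m pendant '{"linear":[[0,0,2],[0,0,2],[0,0,1],[0,0,0]],"rotation":[[0,0,0],[0,0,0],[0,0,0],[0,0,0]]}' - 15
```

```text
clock: 7.4
eef_pos: [0.6407, -0.185, 0.0932]
tool_rot: [[0.967, 0.257, 0.001], [0.257, -0.967, -0.0], [0.001, 0.001, -1.0]]
wrist_force: [0.4, -0.5, 0.3]
grip_width: 0.0541
gripper_force: 15.0
clock: 7.8
eef_pos: [0.6405, -0.1846, 0.0875]
tool_rot: [[0.966, 0.257, 0.0], [0.257, -0.966, -0.0], [0.0, 0.0, -1.0]]
wrist_force: [0.4, -1.0, 1.3]
grip_width: 0.0543
gripper_force: 15.0
```

```bash
python3 -m pendant '{"linear":[[0,0,0],[0,0,0],[0,0,0],[0,0,0],[0,0,0],[0,0,0],[0,0,-10],[0,0,-30],[0,0,-40],[0,0,-20],[-22,-34,0],[-22,-34,0],[-22,-34,0],[-22,-34,0],[-22,-34,0],[-22,-33,0],[0,0,0],[0,0,0]],"rotation":[[0,0,0],[0,0,0],[0,0,0],[0,0,0],[0,0,0],[0,0,0],[0,0,0],[0,0,0],[0,0,0],[0,0,0],[0,0,0],[0,0,0],[0,0,0],[0,0,0],[0,0,0],[0,0,0],[0,0,0],[0,0,0]]}' 0 15
python3 - <<'E'
from h import *
s,a=look('w4');print(s['eef_pos'],s['grip_width'])
E
```

```text
clock: 9.6
eef_pos: [0.4609, -0.0222, 0.1884]
tool_rot: [[0.966, 0.258, 0.002], [0.258, -0.966, -0.001], [0.001, 0.001, -1.0]]
wrist_force: [-0.3, -0.4, -0.5]
grip_width: 0.0939
gripper_force: 0.0
[ 0.46091065 -0.02222566  0.18842254] 0.09385881058084486
```

View pics/w4.png

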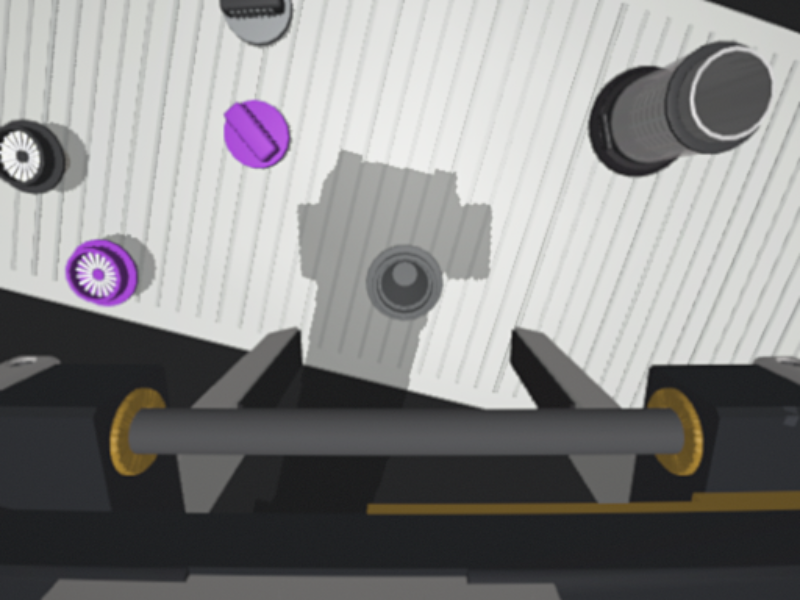

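Wrist view: the funnel's flange is centred at (404.5,282), and the strainer stands in the cup at the upper right (home). The filter is at (22,156) and the decoys are purple.

```bash
python3 - <<'E'
from h import *
s=manip.get_state()
for u,v,z in((404.5,282,.049),(405,284.5,.062)):
    p=plane('wrist',u*.64,v*.64,z,s);print(p,shift(p,.038))
p=plane('wrist',731*.64,92*.64,.111,s);print('collar',p)
p=plane('wrist',22*.64,156*.64,.044,s);print('filter',p)
E
```

```text
[ 0.45954542 -0.02140142  0.049     ] [ -1.5  -1.9 150.1]
[ 0.46018213 -0.02166517  0.062     ] [ -1.   -1.4 150.1]
collar [ 0.63998183 -0.18373439  0.111     ]
filter [0.47961686 0.29991421 0.044     ]
```

```bash
python3 -m pendant '{"linear":[[-1,-1.5,30],[0,0,40],[0,0,40],[0,0,25],[0,0,14],[0,0,0],[0,0,0]],"rotation":[[0,0,0],[0,0,0],[0,0,0],[0,0,0],[0,0,0],[0,0,0],[0,0,0]]}' 0 15
python3 -m pendant '{"linear":[[0,0,0],[0,0,0],[0,0,0],[0,0,0],[0,0,0],[0,0,0],[0,0,0]],"rotation":[[0,0,0],[0,0,0],[0,0,0],[0,0,0],[0,0,0],[0,0,0],[0,0,0]]}' 1 15
```

```text
clock: 10.35
eef_pos: [0.4599, -0.0215, 0.0386]
tool_rot: [[0.967, 0.256, -0.0], [0.256, -0.967, 0.0], [-0.0, -0.0, -1.0]]
wrist_force: [-0.2, -0.3, -0.3]
grip_width: 0.0942
gripper_force: 0.0
clock: 11.05
eef_pos: [0.4594, -0.0212, 0.0384]
tool_rot: [[0.966, 0.257, 0.0], [0.257, -0.966, 0.0], [0.0, 0.0, -1.0]]
wrist_force: [0.3, -0.6, 1.6]
grip_width: 0.0512
gripper_force: 15.0
```

```bash
python3 -m pendant '{"linear":[[0,0,-10],[0,0,-25],[0,0,-40],[0,0,-35],[0,0,-15],[10,15,0],[20,31,0],[24,37,0],[24,37,0],[24,37,0],[20,31,0],[10,17,0],[0,0,0],[0,0,0],[0,0,0]],"rotation":[[0,0,0],[0,0,0],[0,0,0],[0,0,0],[0,0,0],[0,0,0],[0,0,0],[0,0,0],[0,0,0],[0,0,0],[0,0,0],[0,0,0],[0,0,0],[0,0,0],[0,0,0]]}' - 15
python3 - <<'E'
from h import *
s,a=look('w5');print(s['eef_pos'],s['grip_width'],shift([.640,-.185],.1034))
E
```

```text
clock: 12.55
eef_pos: [0.6391, -0.1845, 0.1638]
tool_rot: [[0.966, 0.258, -0.0], [0.258, -0.966, 0.0], [-0.0, -0.0, -1.0]]
wrist_force: [-0.4, 1.7, -0.7]
grip_width: 0.0513
gripper_force: 15.0
[ 0.63913006 -0.18445302  0.16376963] 0.05133431070377419 [ 0.6  0.7 60.5]
```

View pics/w5.png

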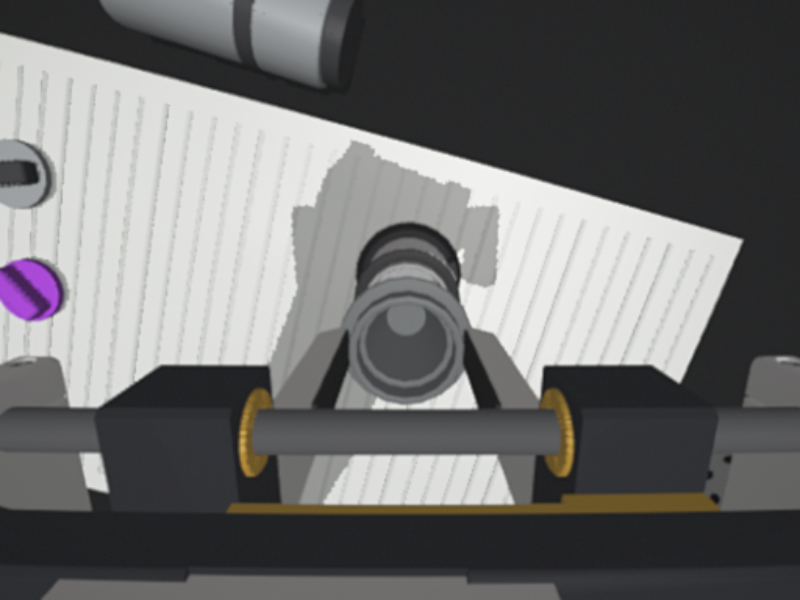

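The funnel is held upright over the strainer, with its collar at (406,342). Lowering it now.

```bash
python3 -m pendant '{"linear":[[0.5,0.5,10],[0,0,20],[0,0,15],[0,0,8],[0,0,4],[0,0,0],[0,0,0]],"rotation":[[0,0,0],[0,0,0],[0,0,0],[0,0,0],[0,0,0],[0,0,0],[0,0,0]]}' - 15
python3 -m pendant '{"linear":[[0,0,2],[0,0,1.5],[0,0,0],[0,0,0]],"rotation":[[0,0,0],[0,0,0],[0,0,0],[0,0,0]]}' - 15
```

```text
clock: 13.3
eef_pos: [0.6405, -0.1858, 0.1069]
tool_rot: [[0.966, 0.257, 0.001], [0.257, -0.966, -0.0], [0.001, 0.0, -1.0]]
wrist_force: [0.1, 0.2, -0.6]
grip_width: 0.0514
gripper_force: 15.0
clock: 13.7
eef_pos: [0.6405, -0.1858, 0.1034]
tool_rot: [[0.966, 0.257, 0.001], [0.257, -0.966, -0.0], [0.001, 0.0, -1.0]]
wrist_force: [-0.6, 0.1, 5.6]
grip_width: 0.051
gripper_force: 15.0
```

```bash
python3 -m pendant '{"linear":[[0,0,0],[0,0,0],[0,0,0],[0,0,0],[0,0,0],[0,0,0],[0,0,-10],[0,0,-30],[0,0,-40],[0,0,-10]],"rotation":[[0,0,0],[0,0,0],[0,0,0],[0,0,0],[0,0,0],[0,0,0],[0,0,0],[0,0,0],[0,0,0],[0,0,0]]}' 0 15
python3 -m pendant '{"linear":[[-2,-20,0],[-3,-40,0],[-2,-40,0],[-3,-40,0],[-2,-40,0],[-3,-40,0],[-2,-40,0],[-3,-40,0],[-2,-40,0],[-3,-40,0],[-2,-40,0],[-3,-40,0],[0,-30,0],[0,-20,0],[0,0,0],[0,0,0]],"rotation":[[0,0,0],[0,0,0],[0,0,0],[0,0,0],[0,0,0],[0,0,0],[0,0,0],[0,0,0],[0,0,0],[0,0,0],[0,0,0],[0,0,0],[0,0,0],[0,0,0],[0,0,0],[0,0,0]]}' 0 15
python3 - <<'E'
from h import *
s,a=look('w6');b=vision.capture('scene');print(s['eef_pos'],s['grip_width'])
cv2.imwrite('pics/j6.png',np.vstack([cv2.resize(a[:300],(512,300)),cv2.resize(b[180:255,160:288],(512,300),interpolation=2)]))
E
```

```text
clock: 14.7
eef_pos: [0.642, -0.186, 0.1981]
tool_rot: [[0.966, 0.257, 0.006], [0.257, -0.966, -0.001], [0.005, 0.003, -1.0]]
wrist_force: [0.4, -0.4, -0.4]
grip_width: 0.0942
gripper_force: 0.0
clock: 16.3
eef_pos: [0.4802, 0.2992, 0.1931]
tool_rot: [[0.966, 0.257, 0.0], [0.257, -0.966, -0.0], [0.0, 0.0, -1.0]]
wrist_force: [1.0, -0.1, -0.4]
grip_width: 0.0941
gripper_force: 0.0
[0.48024873 0.29924757 0.19308222] 0.09405163474975978
```

View pics/j6.png

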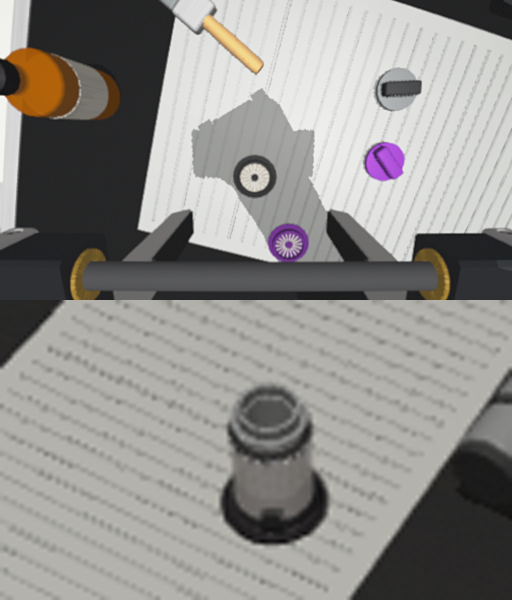

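The funnel sits home in the strainer. The filter (white pleats, dark flange) is centred at raw wrist pixel (254.5,177), and the purple decoy is at (288,243).

```bash
python3 - <<'E'
from h import *
s=manip.get_state()
for u,v,z in((254.5,176.5,.034),(255,178,.04)):
    p=plane('wrist',u,v,z,s);print(p,shift(p,.020))
p=plane('wrist',398,89,.018,s);print('cover',p)
E
```

```text
[0.47879707 0.3058707  0.034     ] [  0.   -7.9 173. ]
[0.47808797 0.3048852  0.04      ] [ -0.9  -7.1 173. ]
cover [0.63937923 0.15044366 0.018     ]
```

```bash
python3 -m pendant '{"linear":[[0,-7,30],[0,0,45],[0,0,45],[0,0,30],[0,0,15],[0,0,8],[0,0,0],[0,0,0]],"rotation":[[0,0,0],[0,0,0],[0,0,0],[0,0,0],[0,0,0],[0,0,0],[0,0,0],[0,0,0]]}' 0 15
python3 -m pendant '{"linear":[[0,0,0],[0,0,0],[0,0,0],[0,0,0],[0,0,0],[0,0,0],[0,0,0]],"rotation":[[0,0,0],[0,0,0],[0,0,0],[0,0,0],[0,0,0],[0,0,0],[0,0,0]]}' 1 15
```

```text
clock: 17.2
eef_pos: [0.4792, 0.3065, 0.0212]
tool_rot: [[0.966, 0.257, 0.002], [0.257, -0.967, 0.001], [0.002, -0.0, -1.0]]
wrist_force: [0.7, 0.9, 0.7]
grip_width: 0.0939
gripper_force: 0.0
clock: 17.9
eef_pos: [0.4784, 0.3062, 0.0199]
tool_rot: [[0.966, 0.257, -0.0], [0.257, -0.966, 0.0], [-0.0, -0.0, -1.0]]
wrist_force: [0.3, -0.2, 0.2]
grip_width: 0.0465
gripper_force: 15.0
```

```bash
python3 -m pendant '{"linear":[[0,0,-10],[0,0,-30],[0,0,-40],[0,0,-40],[0,0,-25],[0,0,-5],[0,0,0]],"rotation":[[0,0,0],[0,0,0],[0,0,0],[0,0,0],[0,0,0],[0,0,0],[0,0,0]]}' - 15
python3 -m pendant '{"linear":[[2,17,0],[2,35,0],[2,40,0],[3,40,0],[2,40,0],[3,40,0],[2,40,0],[3,40,0],[2,40,0],[3,40,0],[2,40,0],[2,40,0],[2,35,0],[0,20,0],[0,9.5,0],[0,0,0],[0,0,0],[0,0,0]],"rotation":[[0,0,0],[0,0,0],[0,0,0],[0,0,0],[0,0,0],[0,0,0],[0,0,0],[0,0,0],[0,0,0],[0,0,0],[0,0,0],[0,0,0],[0,0,0],[0,0,0],[0,0,0],[0,0,0],[0,0,0],[0,0,0]]}' - 15
python3 - <<'E'
from h import *
s,a=look('w7');print(s['eef_pos'],s['grip_width'],shift([.6405,-.1855],.1189))
E
```

```text
clock: 18.6
eef_pos: [0.4786, 0.3063, 0.1707]
tool_rot: [[0.966, 0.257, 0.001], [0.257, -0.966, 0.001], [0.001, -0.0, -1.0]]
wrist_force: [0.5, -0.6, -1.1]
grip_width: 0.0467
gripper_force: 15.0
clock: 20.4
eef_pos: [0.6401, -0.1834, 0.17]
tool_rot: [[0.966, 0.259, 0.0], [0.259, -0.966, 0.001], [0.0, -0.001, -1.0]]
wrist_force: [-0.2, 0.9, 0.1]
grip_width: 0.0465
gripper_force: 15.0
[ 0.64008347 -0.18340159  0.16999344] 0.04649082025198866 [-0.1  1.9 51.1]
```

View pics/w7.png

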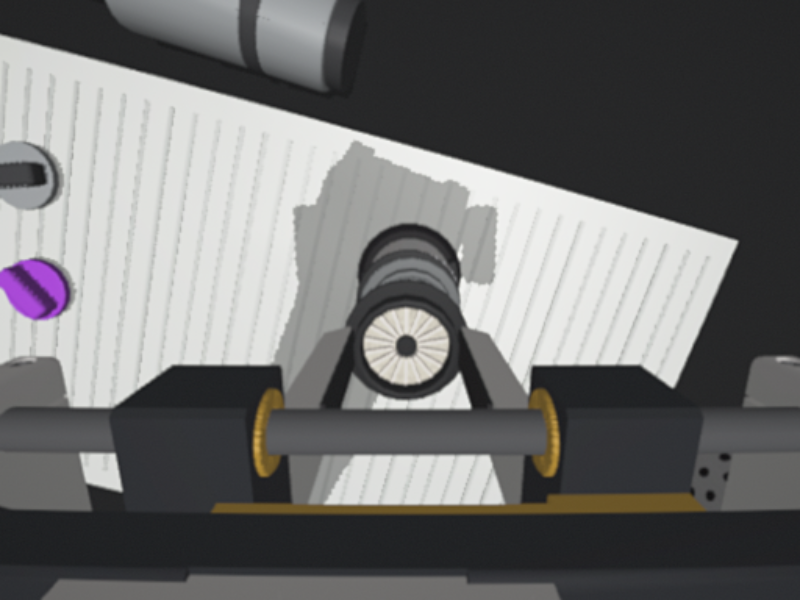

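The filter is held level at (406,345), with the stack centred at about x=409 below it. Shift about 1.5 mm in y and lower.

```bash
python3 -m pendant '{"linear":[[0,1.5,8],[0,0,15],[0,0,13],[0,0,8],[0,0,4],[0,0,0],[0,0,0]],"rotation":[[0,0,0],[0,0,0],[0,0,0],[0,0,0],[0,0,0],[0,0,0],[0,0,0]]}' - 15
python3 -m pendant '{"linear":[[0,0,2],[0,0,1],[0,0,0],[0,0,0]],"rotation":[[0,0,0],[0,0,0],[0,0,0],[0,0,0]]}' - 15
```

```text
clock: 21.15
eef_pos: [0.6407, -0.1867, 0.1221]
tool_rot: [[0.966, 0.257, 0.0], [0.257, -0.966, -0.0], [0.0, 0.0, -1.0]]
wrist_force: [-0.1, 0.2, -0.2]
grip_width: 0.0466
gripper_force: 15.0
clock: 21.55
eef_pos: [0.6405, -0.1867, 0.1189]
tool_rot: [[0.966, 0.257, 0.0], [0.257, -0.966, -0.0], [0.0, 0.0, -1.0]]
wrist_force: [0.2, -0.2, -0.7]
grip_width: 0.0464
gripper_force: 15.0
```

```bash
python3 -m pendant '{"linear":[[0,0,0],[0,0,0],[0,0,0],[0,0,0],[0,0,0],[0,0,0],[0,0,0],[0,0,-10],[0,0,-30],[0,0,-35],[0,0,0]],"rotation":[[0,0,0],[0,0,0],[0,0,0],[0,0,0],[0,0,0],[0,0,0],[0,0,0],[0,0,0],[0,0,0],[0,0,0],[0,0,0]]}' 0 15
python3 -m pendant '{"linear":[[5,-18,0],[9,-35,0],[10,-38,0],[10,-38,0],[10,-38,0],[10,-38,0],[10,-38,0],[10,-38,0],[8,-30,0],[4,-15,0],[0,0,0],[0,0,0],[0,0,0]],"rotation":[[0,0,0],[0,0,0],[0,0,0],[0,0,0],[0,0,0],[0,0,0],[0,0,0],[0,0,0],[0,0,0],[0,0,0],[0,0,0],[0,0,0],[0,0,0]]}' 0 15
python3 - <<'E'
from h import *
s,a=look('w8');b=vision.capture('scene');print(s['eef_pos'],s['grip_width'])
cv2.imwrite('pics/j8.png',np.vstack([cv2.resize(a[:300],(512,300)),cv2.resize(b[180:255,160:288],(512,300),interpolation=2)]))
E
```

```text
clock: 22.65
eef_pos: [0.6427, -0.1871, 0.1995]
tool_rot: [[0.966, 0.257, 0.007], [0.257, -0.966, -0.002], [0.006, 0.003, -1.0]]
wrist_force: [-0.9, -0.3, 0.6]
grip_width: 0.094
gripper_force: 0.0
clock: 23.95
eef_pos: [0.64, 0.1487, 0.1937]
tool_rot: [[0.967, 0.255, -0.0], [0.255, -0.967, -0.001], [-0.0, 0.001, -1.0]]
wrist_force: [1.2, -0.7, 0.8]
grip_width: 0.0939
gripper_force: 0.0
[0.63998538 0.14868103 0.19365046] 0.0939326009464271
```

View pics/j8.png

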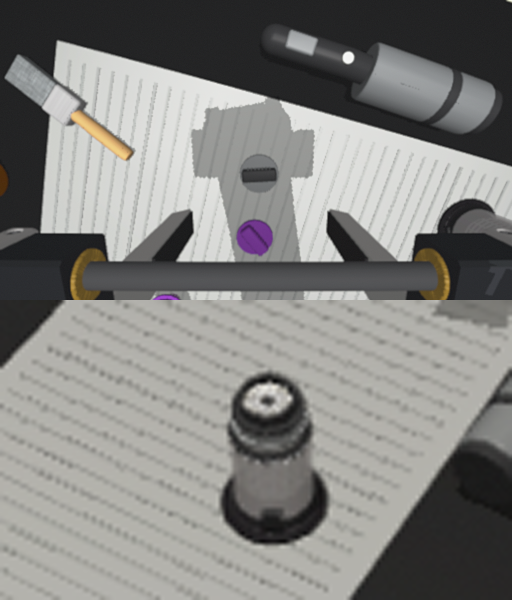

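The filter is home. The grey cover is at raw pixel (259.5,173), with its bar within about 3° of the closing line. I'll grip it lengthwise (48 mm).

```bash
python3 - <<'E'
from h import *
s=manip.get_state()
for u,v,z in((259.5,172.5,.014),(260,176,.028)):
    p=plane('wrist',u,v,z,s);print(p,shift(p,.0025))
E
```

```text
[0.64172549 0.1504223  0.014     ] [  2.   -1.1 191.3]
[0.63943955 0.14910884 0.028     ] [ -0.5  -0.4 191.3]
```

```bash
python3 -m pendant '{"linear":[[1,-0.5,30],[0,0,45],[0,0,45],[0,0,40],[0,0,20],[0,0,8],[0,0,3],[0,0,0],[0,0,0]],"rotation":[[0,0,-3],[0,0,0],[0,0,0],[0,0,0],[0,0,0],[0,0,0],[0,0,0],[0,0,0],[0,0,0]]}' 0 15
python3 -m pendant '{"linear":[[0,0,0],[0,0,0],[0,0,0],[0,0,0],[0,0,0],[0,0,0],[0,0,0]],"rotation":[[0,0,0],[0,0,0],[0,0,0],[0,0,0],[0,0,0],[0,0,0],[0,0,0]]}' 1 15
```

```text
clock: 24.95
eef_pos: [0.6415, 0.1513, 0.0043]
tool_rot: [[0.952, 0.307, 0.002], [0.307, -0.952, 0.0], [0.002, 0.0, -1.0]]
wrist_force: [0.2, -0.9, -0.1]
grip_width: 0.0939
gripper_force: 0.0
clock: 25.65
eef_pos: [0.6406, 0.1512, 0.0028]
tool_rot: [[0.952, 0.307, -0.0], [0.307, -0.952, 0.0], [-0.0, -0.0, -1.0]]
wrist_force: [-0.5, 0.1, -0.4]
grip_width: 0.0479
gripper_force: 15.0
```

```bash
python3 -m pendant '{"linear":[[0,0,-10],[0,0,-30],[0,0,-40],[0,0,-40],[0,0,-30],[0,0,-10],[0,0,0]],"rotation":[[0,0,0],[0,0,0],[0,0,0],[0,0,0],[0,0,0],[0,0,0],[0,0,0]]}' - 15
python3 -m pendant '{"linear":[[-5,15,0],[-10,30,0],[-12,38,0],[-12,38,0],[-12,38,0],[-12,38,0],[-12,38,0],[-12,35,0],[-10,28,0],[-5,16,0],[-2,7,0],[0,0,0],[0,0,0],[0,0,0]],"rotation":[[0,0,0],[0,0,0],[0,0,0],[0,0,0],[0,0,0],[0,0,0],[0,0,0],[0,0,0],[0,0,0],[0,0,0],[0,0,0],[0,0,0],[0,0,0],[0,0,0]]}' - 15
python3 - <<'E'
from h import *
s,a=look('w9');print(s['eef_pos'],s['grip_width'],shift([.6403,-.1864],.1398))
E
```

```text
clock: 26.35
eef_pos: [0.6412, 0.1513, 0.1645]
tool_rot: [[0.952, 0.307, 0.002], [0.307, -0.952, 0.001], [0.002, 0.0, -1.0]]
wrist_force: [-0.7, -0.7, -1.0]
grip_width: 0.0478
gripper_force: 15.0
clock: 27.75
eef_pos: [0.6405, -0.1845, 0.1628]
tool_rot: [[0.951, 0.309, 0.0], [0.309, -0.951, 0.001], [0.0, -0.001, -1.0]]
wrist_force: [-0.1, 0.2, -0.8]
grip_width: 0.0474
gripper_force: 15.0
[ 0.64053877 -0.18450626  0.16283159] 0.04744592977316151 [-0.7  1.5 23.1]
```

View pics/w9.png

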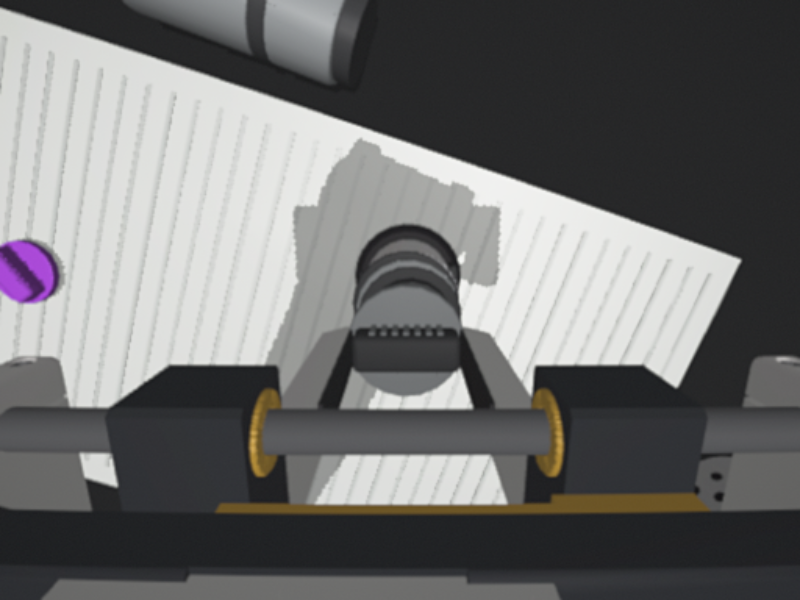

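The cover is held level with its bar centred at (406,350), over the stack at about x=408. Lowering it.

```bash
python3 -m pendant '{"linear":[[-0.5,0.5,6],[0,0,8],[0,0,5],[0,0,2],[0,0,0],[0,0,0]],"rotation":[[0,0,0],[0,0,0],[0,0,0],[0,0,0],[0,0,0],[0,0,0]]}' - 15
python3 -m pendant '{"linear":[[0,0,1],[0,0,1],[0,0,0.5],[0,0,0],[0,0,0]],"rotation":[[0,0,0],[0,0,0],[0,0,0],[0,0,0],[0,0,0]]}' - 15
```

```text
clock: 28.4
eef_pos: [0.64, -0.1869, 0.1419]
tool_rot: [[0.952, 0.307, 0.0], [0.307, -0.952, 0.0], [0.0, -0.0, -1.0]]
wrist_force: [-0.1, 0.4, -0.3]
grip_width: 0.0476
gripper_force: 15.0
clock: 28.9
eef_pos: [0.6401, -0.1869, 0.1398]
tool_rot: [[0.952, 0.307, 0.0], [0.307, -0.952, -0.0], [0.0, 0.0, -1.0]]
wrist_force: [-2.1, 0.0, 5.6]
grip_width: 0.0478
gripper_force: 15.0
```

Contact at exactly the home height. Release and back away for a check.

```bash
python3 -m pendant '{"linear":[[0,0,0],[0,0,0],[0,0,0],[0,0,0],[0,0,0],[0,0,0],[0,0,0],[0,0,0],[0,0,-10],[0,0,-30],[0,0,-30],[-30,0,-10],[-40,0,0],[-40,0,0],[0,0,0],[0,0,0]],"rotation":[[0,0,0],[0,0,0],[0,0,0],[0,0,0],[0,0,0],[0,0,0],[0,0,0],[0,0,0],[0,0,0],[0,0,0],[0,0,0],[0,0,0],[0,0,0],[0,0,0],[0,0,0],[0,0,0]]}' 0 15
python3 - <<'E'
from h import *
s,a=look('w10');b=vision.capture('scene')
cv2.imwrite('pics/j10.png',np.vstack([cv2.resize(a[:300],(512,300)),cv2.resize(b[180:255,160:288],(512,300),interpolation=2)]))
E
```

```text
clock: 30.5
eef_pos: [0.5352, -0.2211, 0.2205]
tool_rot: [[0.952, 0.306, 0.001], [0.306, -0.952, -0.001], [0.001, 0.001, -1.0]]
wrist_force: [0.0, -0.3, 0.6]
grip_width: 0.094
gripper_force: 0.0
```

View pics/j10.png

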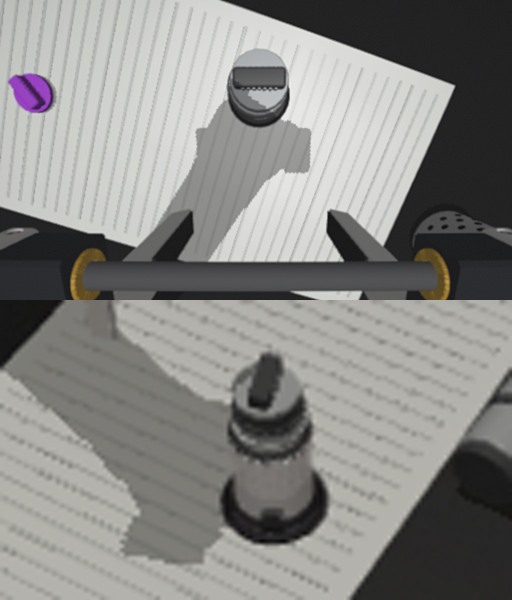

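The whole stack stands level, with the cover seated at wrist (258,78) and the gripper clear. Handing in.

```bash
python3 -c "from plant import close_job;print(close_job())"
```

```text
the job is handed in; nothing more can be done
None
```

The dust cup is back together in the cup (strainer, funnel, filter, cover) and handed in at about 31 s; the last picture showed the stack level with the gripper clear, and the judge's result was not shown.

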